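# Load the seed-ball roller and engage its drive key

### The job

Pour all six clay seed balls from the blue bucket into the roller's metal feed pan and stand the bucket back upright on the table. Then take the T-handled drive key from its stand, lower it into the brass hub, turn it under a light push until its key slips into the keyway, and press it fully down against the clutch spring, finishing with the T-handle still gripped and held down. Leave the bottle, mug, jar, spatula and brush where they are.

Things in the scene. Friction and masses are not known exactly. Their poses are not given: they have to be found in the camera images.
- roller: green seed-ball roller, fixed to the table; flat base plate 180 (x) by 320 (y) by 20 mm high, with the feed pan on its +y half and the brass hub on its -y half; along its +x edge a green cover, 55 mm high, reaching from x = 90 to 140 mm. Origin under the centre of the base plate, z up, yaw about 0 (within 0.3 rad)
- pan (a point): centre of the inner floor of the aluminium feed pan (open box, 140 by 150 mm outside along the roller's x and y, walls 5 mm, rim 45 mm above this point and 70 mm above the table); axes as the roller's
- hub_mouth (a point): centre of the bore at the top face of the fixed brass hub (52 mm across, cannot turn), 80 mm above the table; axes as the ROLLER's, not the hub's. Bore 23 mm in diameter, 33 mm deep down to the clutch plunger; one keyway 9 mm wide runs down the bore's side, out to 18.5 mm from the axis, open at the top, seen from above as a notch in the brass
- white_mark (a point): white mark on the base plate, 52 mm from the hub's axis towards the roller's +x. The keyway points towards it give or take up to 0.5 rad; the exact angle is not reported: find it by turning the drive key under a light push (about 5 N) until it drops, or by looking
- clutch (a joint): the clutch plunger at the bottom of the bore: 0 = up, 0.010 m = fully pressed (hard stop). Spring: 4 N to start, 12 N fully pressed; it comes back up when let go. A yellow tab on the hub's -x side goes down with it
- key: T-handled steel drive key, 0.2 kg, upright in its stand. Origin: centre of its lower tip, z up. Shaft 20 mm thick, lowest 5 mm coned; brass key 6 mm wide, out to 16 mm from the axis towards +x, from 14 to 29 mm above the tip; flange 46 mm across from 45 to 51 mm; then a 16 mm stem; T-bar 64 mm long along x, 12 mm thick, from 82 to 106 mm above the tip, black with a red end at +x (the key's side)
- key_tip (a point): the centre of the drive key's lower tip (its origin). Down the bore: at 14 mm the brass key rests on the hub's top face unless it meets the keyway; at 33 mm the tip touches the plunger; at 43 mm the plunger is fully pressed
- key_bar (a point): the centre of the T-bar, 94 mm above the tip: the place to grip, across the bar
- stand: grey plastic ring fixed to the table, 68 mm outside, bore 39 mm, 50 mm high; origin at the centre of its underside. The drive key hangs in it by its flange, its tip 5 mm above the table; it may sit up to 3 mm off-centre
- bucket: small blue pouring bucket, about 0.15 kg, loose. Origin in its underside, below the middle of the handle, z up, +x towards its pouring lip (at first to the right and ahead, between -y and +x). Flat floor from x = -39 to 13 mm, 78 mm wide in y, 40 mm high at the back and sides; the front is a chute that rises at 35 degrees to the lip, so that balls roll out when it is tipped forward by 50 to 60 degrees
- bucket_bar (a point): the centre of the bucket's rigid black bridge handle, 100 mm above the underside: bar 80 mm long along the bucket's y, 12 mm thick (x), 18 mm tall; 51 mm of free room between it and the bucket's rim: the place to grip, across the bar
- bucket_lip (a point): the middle of the pouring lip, 60 mm in front of the bucket's origin and 37 mm above its underside
- ball0_center (a point): centre of seed ball 1 of 6: a hard dry brown clay ball, 22 mm in diameter, 11 g, at first in the bucket; its axes mean nothing
- ball1_center (a point): centre of seed ball 2 of 6: a hard dry brown clay ball, 22 mm in diameter, 11 g, at first in the bucket; its axes mean nothing
- ball2_center (a point): centre of seed ball 3 of 6: a hard dry brown clay ball, 22 mm in diameter, 11 g, at first in the bucket; its axes mean nothing
- ball3_center (a point): centre of seed ball 4 of 6: a hard dry brown clay ball, 22 mm in diameter, 11 g, at first in the bucket; its axes mean nothing
- ball4_center (a point): centre of seed ball 5 of 6: a hard dry brown clay ball, 22 mm in diameter, 11 g, at first in the bucket; its axes mean nothing
- ball5_center (a point): centre of seed ball 6 of 6: a hard dry brown clay ball, 22 mm in diameter, 11 g, at first in the bucket; its axes mean nothing
- bottle: pale plastic bottle with a white cap, 60 mm across, 170 mm high; origin under its centre; leave alone
- mug: white mug, 76 mm across, 85 mm high; origin under its centre; leave alone
- spatula: spatula lying flat on the table near the robot, handle end to its -x; leave alone
- brush: brush lying flat on the table near the robot, handle end to its -x; leave alone
- jar: amber glass jar, 72 mm across, 90 mm high; origin under its centre; leave alone
There are look-alikes about, which are no part of the job. What is meant by the key is not purple, and is the smaller of those in its own colour.

How it is judged:
By the outcome, as a careful person would: the job done as asked, in the order asked, and still so for the second after the job is handed in, while the arm keeps its last pose, push and grip.
It also fails if it takes over 64 s, if anything falls off the work surface, if the arm or the gripper's body presses on something with over 40 N, if the wrist force passes 120 N, or if a joint passes its speed limit or range.

### The arm

A 6-joint arm with a two-finger parallel gripper is mounted at the origin on the work surface. World frame = base frame: x ahead of the robot, y to its left, z up, the work surface at z = 0. Lengths are in m, angles in rad, forces in N, time in s.
With the tool pointing down it reaches from about 0.3 to 0.775 m from the base axis. Payload 14.6 kg.
Tool frame: the origin (TCP) lies midway between the tips of the shut fingers; the grasp point (between the pads) lies 19 mm behind it (ctrl.grip_depth is the z of the grasp point in the tool frame, in m); z points along the fingers, y is the line along which they close (so a half turn about z gives the same grasp; the last joint's range is limited). The gripper opens to 94 mm and grips with 3 to 60 N. Pads are 16 mm wide; open, the fingers measure 119 mm over their backs; the gripper's body (75 mm by 177 mm) begins 78 mm behind the grasp point.
Start: joints at [1.208, 0.3, 1.521, -0, 1.321, -0.067], TCP at [0.16, 0.526, 0.205] pointing down, gripper open.
Joint ranges: [-3.03, 3.03], [-0.79, 2.21], [0.23, 2.52], [-1.04, 4.18], [0, 3.07], [-2.55, 2.55]. Speed limits (rad/s): [2.22, 2.22, 2.57, 3.14, 3.14, 3.14].

### API

Orientations are given as [roll, pitch, yaw] about the fixed x, y, z axes, in that order (R = Rz(yaw) Ry(pitch) Rx(roll)).
In Python, from station import ctrl gives the robot as it stands. The module is installed in compiled form; this text tells all that it offers.
- The arm moves only by the tool carry_out, never from a script. Its argument "commands" is a list of rows, each a list of 3 entries, a list of its own where there are three numbers: the closure, from 0 (fully open) to 1 (shut), then the shift along the tool's x, y, z in mm, then the turn, a rotation vector about the tool's x, y, z in rad. In form: [[gripper, [tx, ty, tz], [wx, wy, wz]], ...]. A call has 1 to 10 rows; each row shifts and turns the commanded pose from where the row before left it, along the tool's axes as they then stand; what a row does not reach is not made up. A row lasts 1/8 s, in which the tool goes at most 62.5 mm and 10.7 degrees, less where a joint would pass 70% of its speed; a pose out of reach is approached as far as the arm can. A call with a gripper value outside its range is refused whole. The fingers move at their own pace and stop on an object; "squeeze" is the grip in N (left out, the last holds). Time passes only in rows, so rows that do not move let the fingers close. It gives the time, the measured TCP pose, the force, the opening and the grip force at its end, in the units of the state.
- ctrl.get_obs(): the state, without advancing time (a new reading comes with each control period).
- ctrl.camera(name): name is "scene" or "top" or "wrist"; returns a dict with "img" (480x640x3 uint8, blue, green, red), "camera_matrix" (3x3 intrinsics, pixels), "k1" (the pictures are not rectified: a ray, as slopes to the right and down, at radius r is drawn at 1 + k1 r^2 times it, then the intrinsics apply), "rvec" (rotation vector, rad) and "tvec" (3), from world to camera coordinates, as OpenCV has them. Camera axes: x right, y down, z forward; pixel columns grow to the right and rows downward; lengths in m; the calibration is good to about 2 mm. A picture is of the moment at which its call begins. There is no depth.
- ctrl.hand_in(): hands the job in; it is judged then, once.
Trained networks look in the newest picture that a camera, given by its name, has taken for a name from the list of things; names that differ only in an ending like _2 or _b are one class to them, and where a whole thing is asked for, a point or a joint stands for the part that bears it (a point fixed in the world has none). Each returns a list of dicts, best first, with "score" (0 to 1); they miss things now and then, are a little off and sometimes report something else, mostly with a low value. They report only what shows in the picture. A call takes as long as a camera call. They do not tell look-alikes from the thing itself.
- ctrl.outline_of(thing, camera): "region" (480x640 bool, what is visible of it).
- ctrl.place_of(thing, camera): "at" ([x, y, z] in m, in world coordinates, good to about 4 mm: a listed point, or the origin of a listed thing).
The state is a dict: "time_s": time; "qpos": joint angles; "joint_vel": joint speeds; "tau": joint torques, N m; "ee_pos": TCP position; "eef_rot": TCP orientation; "force": force on the tool from outside, world axes, zero at the start; "moment": the same for the moment, N m; "grip_width": finger opening in m; "grip_force": force on a finger pad.
Only numpy, scipy, OpenCV 4.12 (cv2) and the standard library are available. Lean on these libraries where they do the work, as an engineer would, in place of code of your own. Each camera call takes 0.05 s, during which the arm holds its last target. There are 200 camera calls.

## Working session

There is one attempt and no reset: what is moved stays moved. The work goes in short steps, Python scripts to look and compute and a tool call to move; the robot and the scene stay as the last step left them, time stands still between calls to the robot, and variables do not carry over. Pictures are saved under pics/ and viewed, at most 10 in all, crops included, and the job is handed in when it is done.

Besides the shell and the picture viewer there is one more tool, called as name(argument=value, ...), one argument or row to a line, values as JSON. carry_out: Moves the arm, as the interface text tells. Its arguments: {"type":"object","properties":{"commands":{"type":"array","items":{"type":"array"}},"squeeze":{"type":"number"}},"required":["commands"]}

```bash
mkdir -p pics
cat > h.py <<'E'
import numpy as np, cv2
from station import ctrl
from scipy.spatial.transform import Rotation as R
def ray(c,px):
    K=c["camera_matrix"];u=(px[0]-K[0,2])/K[0,0];v=(px[1]-K[1,2])/K[1,1]
    rd=np.hypot(u,v);r=rd
    for _ in range(30): r=rd/(1+c["k1"]*r*r)
    s=r/rd if rd>0 else 1
    M=cv2.Rodrigues(np.array(c["rvec"],float))[0]
    return -M.T@np.ravel(c["tvec"]), M.T@np.array([u*s,v*s,1])
def at_z(c,px,z):
    o,d=ray(c,px); return o+d*(z-o[2])/d[2]
def proj(c,P):
    M=cv2.Rodrigues(np.array(c["rvec"],float))[0]
    p=M@np.array(P,float)+np.ravel(c["tvec"]);u,v=p[:2]/p[2];f=1+c["k1"]*(u*u+v*v)
    K=c["camera_matrix"];return np.array([K[0,0]*u*f+K[0,2],K[1,1]*v*f+K[1,2]])
def rel(pos,rpy):
    "shift mm and rotvec in tool frame from measured pose to target"
    o=ctrl.get_obs();A=R.from_euler('xyz',o["eef_rot"]);B=R.from_euler('xyz',rpy)
    return np.round(A.inv().apply(np.array(pos)-o["ee_pos"])*1000,1),np.round((A.inv()*B).as_rotvec(),3)
E
python3 - <<'E'
from h import *
np.set_printoptions(precision=3,suppress=True)
o=ctrl.get_obs();print(o["ee_pos"],o["eef_rot"],o["force"],o["grip_width"],ctrl.grip_depth)
cs={n:ctrl.camera(n) for n in("top","scene")}
for n,c in cs.items():
    im=c["img"].copy()
    for t in["roller","pan","hub_mouth","white_mark","key","key_tip","key_bar","stand","bucket","bucket_bar","bucket_lip","bottle","mug","jar"]:
        for d in ctrl.place_of(t,n)[:4]:
            p=proj(c,d["at"]);print(n,t,round(d["score"],2),np.array(d["at"]),p.round())
            if d["score"]>.3:
                cv2.circle(im,tuple(int(x) for x in p),2,(0,0,255),-1)
    cv2.imwrite(f"pics/{n}1.png",im)
E
```

```text
[0.16  0.526 0.205] [-3.14  -0.     2.846] [-0.438  0.249  0.062] 0.09384946637219167 -0.0188
top roller 0.76 [0.578 0.028 0.   ] [301. 245.]
top pan 0.86 [0.578 0.097 0.03 ] [270. 243.]
top pan 0.66 [ 0.52  -0.355 -0.   ] [470. 272.]
top hub_mouth 0.98 [ 0.581 -0.071  0.078] [347. 241.]
top hub_mouth 0.73 [ 0.471  0.343 -0.004] [163. 291.]
top white_mark 0.45 [ 0.783  0.152 -0.003] [249. 157.]
top key 0.98 [ 0.417 -0.431  0.   ] [503. 317.]
top key 0.8 [ 0.617 -0.319  0.002] [454. 229.]
top key 0.69 [ 0.518 -0.354  0.004] [470. 272.]
top key_tip 0.96 [ 0.417 -0.434 -0.002] [504. 317.]
top key_tip 0.68 [ 0.618 -0.315  0.004] [452. 229.]
top key_bar 0.91 [ 0.616 -0.321  0.092] [466. 224.]
top key_bar 0.63 [ 0.521 -0.355  0.094] [483. 270.]
top key_bar 0.62 [ 0.414 -0.43   0.128] [525. 321.]
top stand 0.81 [ 0.518 -0.354  0.   ] [469. 273.]
top bucket 0.85 [ 0.471  0.347 -0.003] [161. 291.]
top bucket 0.56 [ 0.581  0.027 -0.001] [302. 244.]
top bucket_bar 0.75 [0.469 0.347 0.097] [146. 291.]
top bucket_bar 0.68 [0.453 0.358 0.013] [154. 299.]
top bucket_bar 0.65 [ 0.517 -0.354  0.003] 
[... 1163 characters left out ...]
.522 -0.356 -0.002] [206. 296.]
scene bucket 0.62 [ 0.471  0.349 -0.001] [407. 192.]
scene bucket 0.56 [0.43  0.305 0.04 ] [389. 180.]
scene bucket 0.21 [0.783 0.144 0.001] [417. 285.]
scene bucket_bar 0.92 [0.468 0.342 0.1  ] [408. 168.]
scene bucket_bar 0.52 [ 0.745 -0.264 -0.004] [274. 344.]
scene bucket_lip 0.77 [0.428 0.304 0.041] [389. 180.]
scene bottle 0.67 [ 0.78   0.146 -0.   ] [417. 284.]
scene bottle 0.3 [ 0.629 -0.073  0.021] [318. 274.]
scene bottle 0.17 [0.582 0.099 0.027] [361. 237.]
scene mug 0.7 [ 0.704  0.288 -0.001] [439. 245.]
scene mug 0.24 [ 0.521 -0.358  0.098] [197. 272.]
scene jar 0.56 [ 0.746 -0.266 -0.004] [274. 345.]
scene jar 0.45 [0.466 0.348 0.101] [409. 167.]
```

Run:
```python
import cv2,numpy as np
t=cv2.imread("pics/top1.png");s=cv2.imread("pics/scene1.png")
a=cv2.resize(t[220:340,420:540],(400,400),interpolation=2);b=cv2.resize(t[250:340,110:200],(400,400),interpolation=2)
cv2.imwrite("pics/crop1.png",np.hstack([a,b]))
```

```text
(no output)
```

View pics/top1.png

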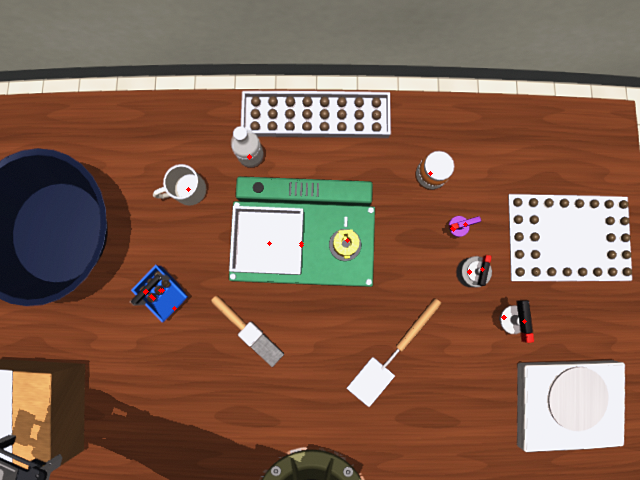

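View pics/scene1.png

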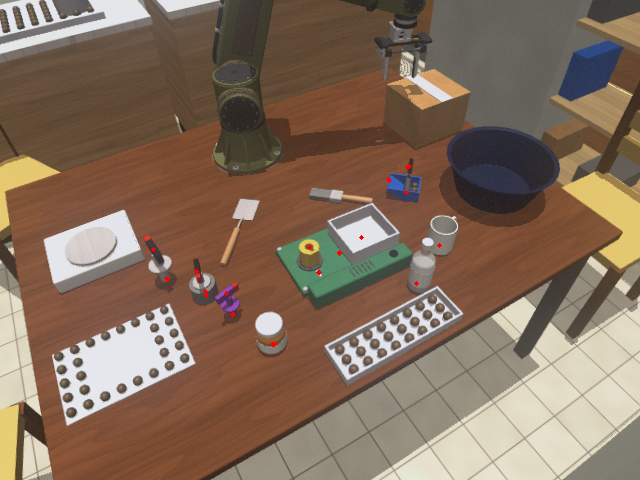

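View pics/crop1.png

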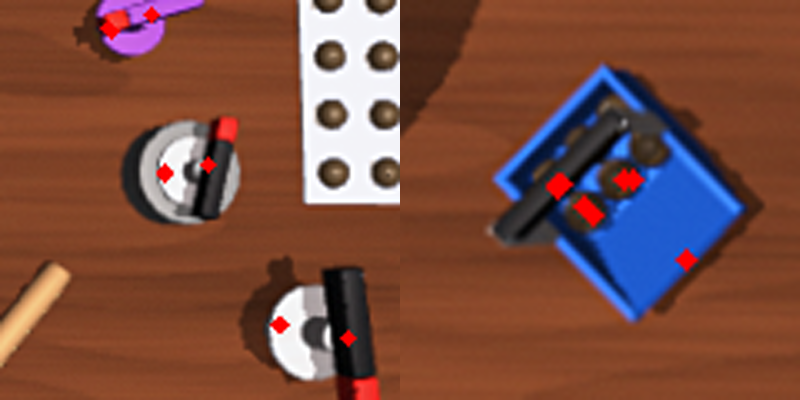

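Candidates for the key: purple (466,224), small black/steel one in the grey ring (483,270), and large black one (525,321). By the description it is the small one at (483,270), red end towards +x, with a yaw of about -0.2. The lip of the bucket is at (175,308), so it points to -x,-y. That contradicts the text's hint, and I'll check it up close.

Run:
```python
from h import *
print(rel([.467,.345,.24],[np.pi,0,2.39]))
c=ctrl.camera("top")
for p in[(230,283),(372,287),(232,205),(374,207)]: print(at_z(c,p,.02))
```

```text
(array([-346.1,  -83.9,  -34.5]), array([0.   , 0.   , 0.456]))
[0.49017311 0.18459819 0.02      ]
[ 0.48450586 -0.12937895  0.02      ]
[0.66506109 0.1848841  0.02      ]
[ 0.66322709 -0.13427737  0.02      ]
```

carry_out(
  commands=[
    [0,[0,0,-60],[0,0,0]],
    [0,[0,0,-40],[0,0,0]],
  ],
)

```text
time_s: 1.8
ee_pos: [0.1604, 0.5262, 0.3079]
eef_rot: [3.14, 0.0, 2.846]
force: [-0.3, 0.7, -1.1]
grip_width: 0.0943
grip_force: 0.0
```

carry_out(
  commands=[
    [0,[-58,-14,0],[0,0,0]],
    [0,[-58,-14,0],[0,0,0]],
    [0,[-58,-14,0],[0,0,0]],
    [0,[-58,-14,0],[0,0,0]],
    [0,[-58,-14,0],[0,0,0]],
    [0,[-56,-14,0],[0,0,0]],
    [0,[0,0,22],[0,0,0.152]],
    [0,[0,0,23],[0,0,0.152]],
    [0,[0,0,23],[0,0,0.152]],
  ],
)

```text
time_s: 2.92
ee_pos: [0.4669, 0.3447, 0.2367]
eef_rot: [-3.142, -0.0, 2.384]
force: [0.0, 0.1, 0.6]
grip_width: 0.0943
grip_force: 0.0
```

Run:
```python
from h import *
print(ctrl.get_obs()["ee_pos"],ctrl.get_obs()["eef_rot"])
c=ctrl.camera("wrist");im=c["img"].copy()
for t in["bucket","bucket_bar","bucket_lip"]:
    for d in ctrl.place_of(t,"wrist")[:3]:
        p=proj(c,d["at"]);print(t,d["score"],d["at"],p); cv2.circle(im,tuple(int(x) for x in p),3,(0,0,255),-1)
cv2.imwrite("pics/w1.png",im)
```

```text
[0.46691087 0.34471658 0.2366642 ] [-3.14155329e+00 -4.43729837e-05  2.38443088e+00]
bucket 0.96 [0.4701, 0.3427, -0.0007] [318.92586619 213.86768276]
bucket_bar 0.61 [0.4707, 0.3473, 0.1017] [322.90401411 230.61207346]
```

View pics/w1.png

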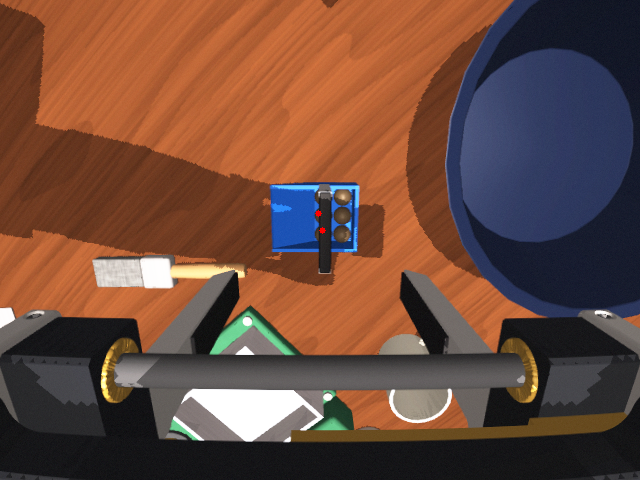

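The wrist picture shows the bucket at (315,215), its lip to the left (image left = -x,-y) and six balls under and behind the bar. The bar is vertical, from (324,187) to (325,272), so the grasp yaw fits.

Run:
```python
from h import *
c=ctrl.camera("wrist")
a,b=at_z(c,(324.5,190),.109),at_z(c,(325,273),.109)
print(a,b,np.linalg.norm(a-b),(a+b)/2,np.arctan2(*(a-b)[1::-1]),np.arctan2(*(b-a)[1::-1]))
m=(a+b)/2;print(rel([m[0],m[1],.082],[np.pi,0,2.384]))
```

```text
[0.44234541 0.37567143 0.109     ] [0.50248681 0.32093211 0.109     ] 0.08132269958061825 [0.47241611 0.34830177 0.109     ] 2.403183352165092 -0.7384093014247013
(array([ -1.7,   5.8, 156.6]), array([0.001, 0.   , 0.009]))
```

carry_out(
  commands=[
    [0,[-1,5,45],[0,0,0.015]],
    [0,[0,0,55],[0,0,0]],
    [0,[0,0,40],[0,0,0]],
    [0,[0,0,16],[0,0,0]],
    [0.95,[0,0,0],[0,0,0]],
    [0.95,[0,0,0],[0,0,0]],
    [0.95,[0,0,0],[0,0,0]],
    [0.95,[0,0,0],[0,0,0]],
    [0.95,[0,0,0],[0,0,0]],
  ],
  squeeze=30,
)

```text
time_s: 4.3
ee_pos: [0.471, 0.3479, 0.0818]
eef_rot: [3.141, 0.0, 2.375]
force: [0.4, 0.5, 0.3]
grip_width: 0.0476
grip_force: 0.0
```

carry_out(
  commands=[
    [1,[0,0,0],[0,0,-0.025]],
    [1,[0,0,0],[0,0,0]],
    [1,[0,0,0],[0,0,0]],
    [1,[0,0,0],[0,0,0]],
    [1,[0,0,0],[0,0,0]],
  ],
)

```text
time_s: 4.92
ee_pos: [0.4709, 0.3479, 0.0814]
eef_rot: [-3.142, -0.0, 2.4]
force: [0.5, 0.4, -1.1]
grip_width: 0.0114
grip_force: 30.0
```

carry_out(
  commands=[
    [1,[0,0,-10],[0,0,0]],
    [1,[0,0,-40],[0,0,0]],
    [1,[0,0,-40],[0,0,0]],
    [1,[0,0,-30],[0,0,0]],
  ],
)

```text
time_s: 5.42
ee_pos: [0.471, 0.3479, 0.2038]
eef_rot: [3.14, 0.0, 2.4]
force: [0.4, 0.5, -1.4]
grip_width: 0.0116
grip_force: 30.0
```

Run:
```python
from h import *
o=ctrl.get_obs();print({k:np.round(o[k],3) for k in("ee_pos","eef_rot","qpos","force","grip_width","grip_force")})
c=ctrl.camera("wrist");cv2.imwrite("pics/w2.png",c["img"])
for t in["pan","hub_mouth","bucket_bar","bucket_lip"]:
  for n in("wrist","top"):
    if n=="top":ctrl.camera("top")
    for d in ctrl.place_of(t,n)[:2]:print(n,t,d["score"],d["at"])
```

```text
{'ee_pos': array([0.471, 0.348, 0.204]), 'eef_rot': array([3.14, 0.  , 2.4 ]), 'qpos': array([ 0.574,  0.38 ,  1.418, -0.   ,  1.342, -0.255]), 'force': array([ 0.379,  0.478, -1.369]), 'grip_width': np.float64(0.012), 'grip_force': np.float64(29.97)}
top pan 0.56 [0.5789, 0.1002, 0.0315]
top hub_mouth 0.59 [0.5797, -0.0681, 0.0772]
top hub_mouth 0.46 [0.6284, -0.0675, 0.0258]
wrist bucket_bar 0.79 [0.4743, 0.3466, 0.2171]
top bucket_bar 0.6 [0.4707, 0.3488, 0.2143]
top bucket_lip 0.75 [0.4291, 0.3034, 0.1568]
```

carry_out(
  commands=[
    [1,[-20,-8,0],[0,0,0]],
    [1,[-34,-13,0],[0,0,0]],
    [1,[-44,-17,0],[0,0,0]],
    [1,[-46,-19,0],[0,0,0]],
    [1,[-44,-17,0],[0,0,0]],
    [1,[-36,-14,5],[0,0,0]],
    [1,[-23,-9,8],[0,0,0]],
  ],
)

```text
time_s: 6.95
ee_pos: [0.5883, 0.1065, 0.1885]
eef_rot: [3.141, 0.001, 2.398]
force: [-0.6, 0.5, -3.2]
grip_width: 0.0119
grip_force: 30.0
```

```bash
cat > plan.py <<'E'
from h import *
def rows(G,th,rpy0):
    "grasp points and tilts -> rows; start measured"
    o=ctrl.get_obs();A=R.from_euler('xyz',o["eef_rot"]);p=np.array(o["ee_pos"]);B0=R.from_euler('xyz',rpy0)
    for g,t in zip(G,th):
        B=B0*R.from_rotvec([-t,0,0]);q=np.array(g)+B.apply([0,0,.0188])
        print(np.round(A.inv().apply(q-p)*1000).astype(int).tolist(),np.round((A.inv()*B).as_rotvec(),3).tolist());A,p=B,q
E
python3 - <<'E'
from plan import *
o=ctrl.get_obs();print(o["ee_pos"],o["eef_rot"],o["qpos"],o["force"])
th=np.arange(1,9)*.12
z=np.interp(th,[0,.5,.96],[.205,.195,.173])
rows([(.588,.109,a) for a in z],th,[np.pi,0,2.4])
E
```

```text
[0.58829864 0.10653085 0.18846098] [3.14138903e+00 5.60585197e-04 2.39793607e+00] [ 1.18018521e-01  4.19659605e-01  1.39913838e+00 -3.02139170e-04
  1.32227511e+00 -7.09047034e-01] [-0.58696151  0.52801912 -3.15553793]
[2, 4, 5] [-0.12, 0.001, -0.002]
[0, 2, 2] [-0.12, -0.0, 0.0]
[0, 2, 2] [-0.12, 0.0, 0.0]
[0, 1, 2] [-0.12, 0.0, 0.0]
[0, 0, 4] [-0.12, 0.0, 0.0]
[0, -1, 5] [-0.12, 0.0, -0.0]
[0, -2, 4] [-0.12, 0.0, 0.0]
[0, -2, 4] [-0.12, -0.0, 0.0]
```

Tip in two steps, checking the state at 0.6 rad.

carry_out(
  commands=[
    [1,[2,4,5],[-0.12,0,0]],
    [1,[0,2,2],[-0.12,0,0]],
    [1,[0,2,2],[-0.12,0,0]],
    [1,[0,1,2],[-0.12,0,0]],
  ],
)

```text
time_s: 7.45
ee_pos: [0.5931, 0.117, 0.179]
eef_rot: [2.658, 0.002, 2.398]
force: [0.3, 0.9, -2.6]
grip_width: 0.0117
grip_force: 30.0
```

Run:
```python
from plan import *
o=ctrl.get_obs();A=R.from_euler('xyz',o["eef_rot"]);print("G",o["ee_pos"]+A.apply([0,0,-.0188]),"zt",A.as_matrix()[:,2],o["qpos"])
th=.48+np.arange(1,6)*.1
rows([(.588,.109,a) for a in np.interp(th,[0.5,.96],[.193,.172])],th,[np.pi,0,2.4])
```

```text
G [0.58720301 0.11062449 0.19565818] zt [ 0.31577698  0.34135197 -0.88530431] [-0.02353419  0.26421984  1.70691444  0.46478408  0.89135374 -1.09611174]
[-2, -2, 5] [-0.096, 0.002, -0.0]
[0, -1, 4] [-0.1, -0.0, 0.0]
[0, -1, 3] [-0.1, 0.0, -0.0]
[0, -1, 3] [-0.1, -0.0, 0.0]
[0, -1, 2] [-0.1, 0.0, -0.0]
```

carry_out(
  commands=[
    [1,[-2,-2,5],[-0.1,0,0]],
    [1,[0,-1,4],[-0.1,0,0]],
    [1,[0,-1,3],[-0.1,0,0]],
    [1,[0,-1,3],[-0.1,0,0]],
    [1,[0,-1,2],[-0.08,0,0]],
    [1,[0,0,0],[0,0,0]],
    [1,[0,0,0],[0,0,0]],
  ],
)

```text
time_s: 8.32
ee_pos: [0.5984, 0.1204, 0.1622]
eef_rot: [2.183, 0.001, 2.399]
force: [-0.2, 0.7, -1.8]
grip_width: 0.0118
grip_force: 30.0
```

Run:
```python
from plan import *
o=ctrl.get_obs();A=R.from_euler('xyz',o["eef_rot"]);print("G",o["ee_pos"]+A.apply([0,0,-.0188]),"zt",A.as_matrix()[:,2],o["qpos"])
c=ctrl.camera("scene");t=ctrl.camera("top")
a=cv2.resize(c["img"][130:290,260:470],(525,400));b=cv2.resize(t["img"][190:290,215:285],(275,400))
cv2.imwrite("pics/p1.png",np.hstack([a,b]))
for n in("scene","top"):
  for i in range(1):
    for d in ctrl.place_of(f"ball{i}_center",n)[:12]:
      P=np.array(d["at"])
      if P[1]>-.05 and P[0]<.72: print(n,round(d["score"],2),P)
```

```text
G [0.58800675 0.10906002 0.17296435] zt [ 0.5536972   0.60268738 -0.5746193 ] [-0.17626076  0.29479429  1.94439797  1.31761593  0.79401798 -1.95309217]
scene 0.6 [0.5477 0.0925 0.0433]
```

View pics/p1.png

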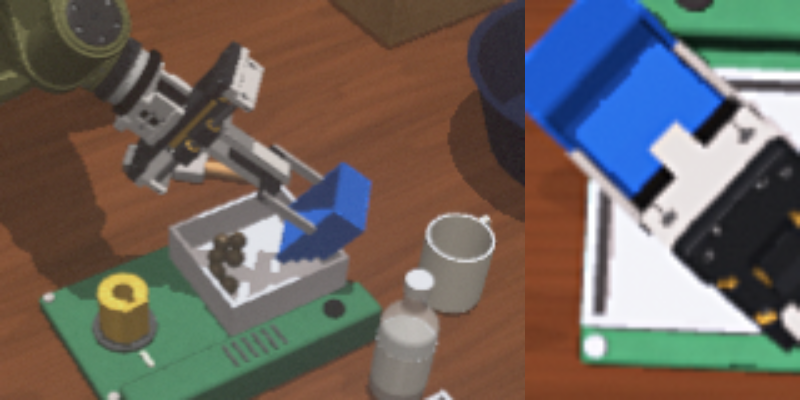

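The scene crop shows the balls heaped in the pan at crop (225,258), and from above the bucket floor looks empty. Next I level the bucket, carry it back and count the balls.

Run:
```python
from plan import *
rows([(.588,.109,.185),(.588,.112,.2),(.588,.115,.21),(.587,.12,.215),(.585,.125,.22),(.583,.13,.222)],[.80,.64,.48,.32,.16,0],[np.pi,0,2.4])
d=np.array([.471,.348])-np.array([.583,.13]);print(d@[np.cos(2.4),np.sin(2.4)],d@[np.sin(2.4),-np.cos(2.4)])
```

```text
[-1, 7, -8] [0.16, 0.0, 0.001]
[2, 9, -9] [0.16, 0.0, 0.0]
[2, 5, -7] [0.16, 0.0, -0.0]
[4, 2, -3] [0.16, 0.0, 0.0]
[5, 1, -4] [0.16, 0.0, 0.0]
[5, 0, -2] [0.16, 0.0, 0.0]
0.22983906950077038 0.08509995376626257
```

carry_out(
  commands=[
    [1,[-1,7,-8],[0.16,0,0]],
    [1,[2,9,-9],[0.16,0,0]],
    [1,[2,5,-7],[0.16,0,0]],
    [1,[4,2,-3],[0.16,0,0]],
    [1,[5,1,-4],[0.16,0,0]],
    [1,[5,0,-2],[0.16,0,0]],
    [1,[30,11,0],[0,0,0]],
    [1,[50,18,0],[0,0,0]],
    [1,[50,19,0],[0,0,0]],
  ],
)

```text
time_s: 9.65
ee_pos: [0.5167, 0.2554, 0.2022]
eef_rot: [3.093, -0.007, 2.408]
force: [0.5, 0.4, -2.8]
grip_width: 0.0119
grip_force: 30.0
```

Run:
```python
from plan import *
print(rel([.471,.348,.083],[np.pi,0,2.4]),ctrl.get_obs()["eef_rot"],ctrl.get_obs()["force"])
c=ctrl.camera("scene");t=ctrl.camera("top")
a=cv2.resize(c["img"][190:290,260:400],(400,300),interpolation=2);b=cv2.resize(t["img"][190:290,215:375],(400,300),interpolation=2)
cv2.imwrite("pics/p2.png",np.vstack([np.hstack([a,b]),np.hstack([cv2.resize(c["img"][120:270,310:510],(400,300)),cv2.resize(t["img"][240:315,150:250],(400,300))])]))
```

```text
(array([ 95.2,  32.2, 121.5]), array([ 0.049, -0.007,  0.007])) [ 3.09267919 -0.00653983  2.40763687] [ 0.46521641  0.37395396 -2.81885774]
```

View pics/p2.png

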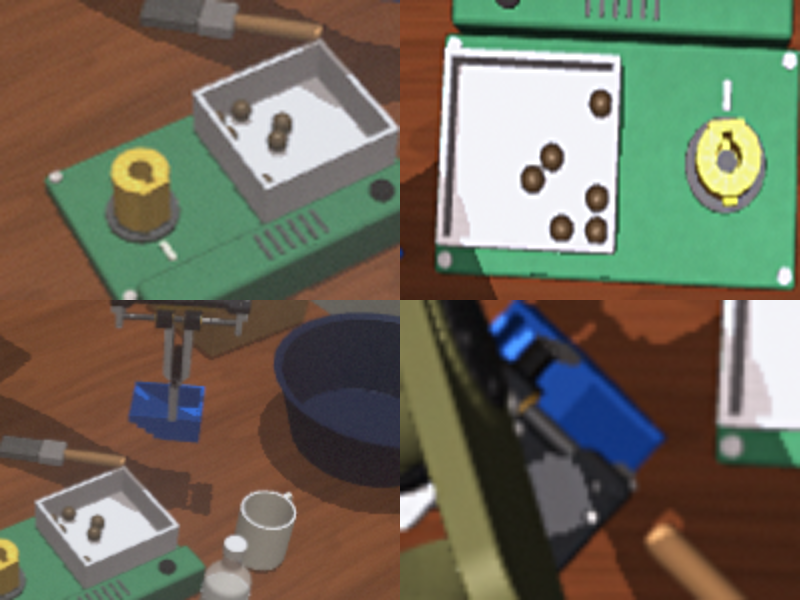

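All six balls lie in the pan (upper-right crop). The keyway notch shows at (726,142), close to the white mark's direction. Now I set the bucket down where it stood.

carry_out(
  commands=[
    [1,[40,14,0],[0.049,-0.007,0.007]],
    [1,[40,14,20],[0,0,0]],
    [1,[15,5,40],[0,0,0]],
    [1,[0,0,40],[0,0,0]],
    [1,[0,0,16],[0,0,0]],
    [1,[0,0,5],[0,0,0]],
    [1,[0,0,0],[0,0,0]],
  ],
)

```text
time_s: 10.62
ee_pos: [0.47, 0.3425, 0.083]
eef_rot: [3.14, 0.0, 2.401]
force: [0.2, 0.4, -1.8]
grip_width: 0.0117
grip_force: 30.0
```

carry_out(
  commands=[
    [1,[0,0,1.5],[0,0,0]],
    [1,[0,0,0],[0,0,0]],
  ],
)

```text
time_s: 10.88
ee_pos: [0.4697, 0.3428, 0.0815]
eef_rot: [3.14, 0.0, 2.401]
force: [-0.5, 1.0, 4.5]
grip_width: 0.0117
grip_force: 30.0
```

carry_out(
  commands=[
    [0.4,[0,0,0],[0,0,0]],
    [0.4,[0,0,0],[0,0,0]],
    [0.4,[0,0,0],[0,0,0]],
    [0.4,[0,0,0],[0,0,0]],
    [0.4,[0,0,-15],[0,0,0]],
    [0.4,[0,0,-50],[0,0,0]],
    [0.4,[0,0,-60],[0,0,0]],
    [0.4,[-30,-29,-20],[0,0,0]],
    [0.4,[-42,-40,0],[0,0,0]],
    [0.4,[-42,-40,0],[0,0,0]],
  ],
)

```text
time_s: 12.12
ee_pos: [0.4799, 0.1835, 0.2267]
eef_rot: [3.141, 0.001, 2.402]
force: [0.8, 0.8, -0.3]
grip_width: 0.0562
grip_force: 0.0
```

carry_out(
  commands=[
    [0.4,[-42,-40,0],[0,0,0]],
    [0.4,[-44,-42,0],[0,0,0]],
    [0.4,[-44,-42,0],[0,0,0]],
    [0.4,[-44,-42,0],[0,0,0]],
    [0.4,[-44,-42,0],[0,0,0]],
    [0.4,[-44,-42,0],[0,0,0]],
    [0.4,[-44,-42,0],[0,0,0]],
    [0,[-44,-42,0],[0,0,-0.17]],
    [0,[0,0,0],[0,0,-0.17]],
    [0,[0,0,0],[0,0,-0.17]],
  ],
)

```text
time_s: 13.38
ee_pos: [0.5128, -0.2984, 0.2261]
eef_rot: [-3.141, -0.0, 2.916]
force: [-0.8, -0.4, 0.6]
grip_width: 0.0832
grip_force: 0.0
```

Run:
```python
from h import *
c=ctrl.camera("top");
for t in ("bucket","bucket_bar"):print([(round(d["score"],2),d["at"]) for d in ctrl.place_of(t,"top")[:2]])
c=ctrl.camera("wrist");im=c["img"].copy()
print(ctrl.get_obs()["ee_pos"],ctrl.get_obs()["qpos"])
for t in["key_bar","key","stand"]:
    for d in ctrl.place_of(t,"wrist")[:3]:
        p=proj(c,d["at"]);print(t,d["score"],d["at"],p); cv2.circle(im,tuple(int(x) for x in p),2,(255,255,0),-1)
cv2.imwrite("pics/w3.png",im)
```

```text
[(0.64, [0.4702, 0.3407, -0.0017])]
[(0.85, [0.4676, 0.3388, 0.0957]), (0.61, [0.5787, 0.0966, 0.029])]
[ 0.51311142 -0.2975668   0.2260588 ] [-5.87135563e-01  3.82574969e-01  1.36287675e+00 -3.03297301e-04
  1.39583193e+00 -1.92365469e+00]
key_bar 0.97 [0.6126, -0.3172, 0.0948] [322.80857055 324.98329042]
key_bar 0.77 [0.4127, -0.4268, 0.1296] [137.46392129 159.89520569]
key_bar 0.74 [0.3435, -0.1921, -0.0009] [375.91722148  44.51257572]
key 0.91 [0.4153, -0.4301, -0.0005] [192.27997647 159.31658393]
key 0.9 [0.5187, -0.3565, 0.0051] [273.506471   228.27649082]
key 0.77 [0.6164, -0.3196, 0.0019] [320.86443328 292.05129776]
stand 0.88 [0.5148, -0.3528, 0.0021] [275.86738186 224.06301121]
stand 0.46 [0.5213, -0.3585, 0.0046] [272.55987827 230.543104  ]
```

View pics/w3.png

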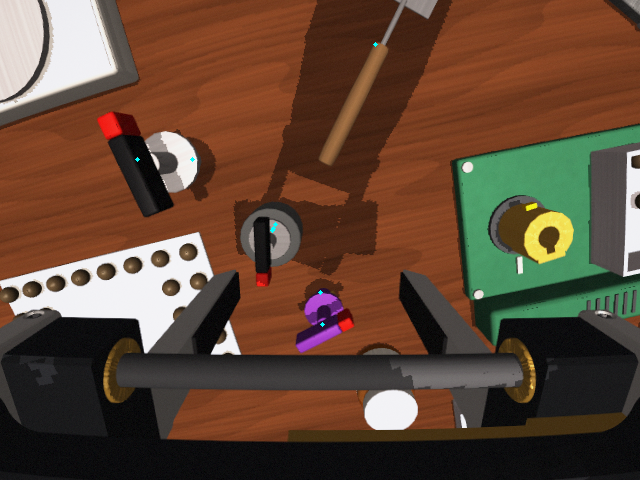

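The wrist picture shows the small key in the grey ring, its bar from (262,218) to the red end at (263,285), and the hub at (549,237). The purple and the larger key are at (325,325) and (137,160).

Run:
```python
from h import *
c=ctrl.camera("wrist");im=c["img"]
g=im.astype(int);dark=(g.max(2)<60);red=(g[...,2]>150)&(g[...,1]<60)
m=np.zeros(dark.shape,np.uint8);m[205:295,245:280]=(dark|red)[205:295,245:280]
n,l,s,ce=cv2.connectedComponentsWithStats(m);k=1+np.argmax(s[1:,4]);ys,xs=np.where(l==k)
print(s[k],cv2.minAreaRect(np.c_[xs,ys].astype(np.float32)))
r=cv2.minAreaRect(np.c_[xs,ys].astype(np.float32));B=cv2.boxPoints(r)
o=B[np.argsort(B[:,1])];a=at_z(c,o[:2].mean(0),.111);b=at_z(c,o[2:].mean(0),.111)
print(a,b,np.linalg.norm(a-b),(a+b)/2,np.arctan2(*(b-a)[1::-1]))
cv2.imwrite("pics/k.png",np.hstack([cv2.resize(im[195:300,215:320],(400,400),interpolation=2),cv2.resize(im[185:285,490:590],(400,400),interpolation=2)]))
```

```text
[253 217  22  56 882] ((263.91455078125, 244.43618774414062), (55.3026237487793, 20.655195236206055), 88.09085083007812)
[ 0.48561951 -0.34251004  0.111     ] [ 0.53679994 -0.35526     0.111     ] 0.05274465309637901 [ 0.51120972 -0.34888502  0.111     ] -0.24414816417925217
```

View pics/k.png

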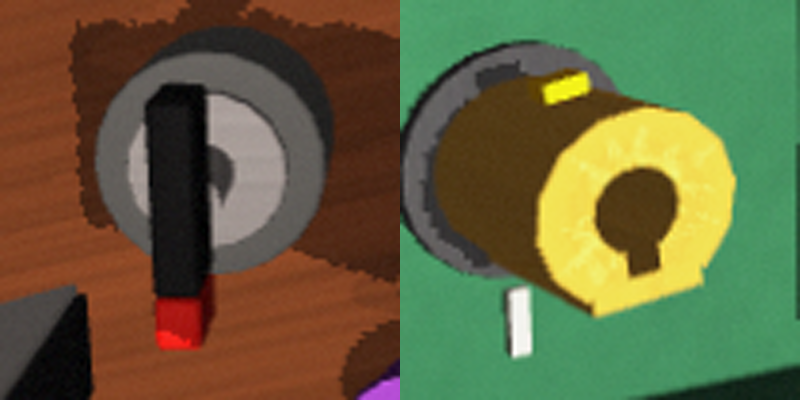

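The crops show the bar's top face from px (261,222) to (262.3,286), and the hub's bore centre at (549.2,237) with the keyway end at (551,253.5).

Run:
```python
from h import *
c=ctrl.camera("wrist")
a,b=at_z(c,(261.2,222),.111),at_z(c,(262.3,286.1),.111)
m=(a+b)/2;y=np.arctan2(*(b-a)[1::-1]);print(a,b,np.linalg.norm(a-b),m,y)
h,k=at_z(c,(549.2,237),.08),at_z(c,(551,253.5),.08);print(h,k,np.linalg.norm(h-k),np.arctan2(*(k-h)[1::-1]))
print(rel([m[0],m[1],.081],[np.pi,0,y+np.pi]),ctrl.get_obs()["eef_rot"])
```

```text
[ 0.48982426 -0.34537996  0.111     ] [ 0.54988943 -0.36145974  0.111     ] 0.062180252070610655 [ 0.51985685 -0.35341985  0.111     ] -0.26157201020786824
[ 0.57828882 -0.06735815  0.08      ] [ 0.59698867 -0.06627207  0.08      ] 0.018731367007402872 0.05801463102507484
(array([-19.4, -52.9, 144.5]), array([-0.  , -0.  ,  0.03])) [-3.14141967e+00 -3.85725104e-04  2.91005875e+00]
```

carry_out(
  commands=[
    [0.3,[-19,-53,0],[0,0,0]],
    [0.3,[0,0,40],[0,0,0.03]],
    [0.3,[0,0,50],[0,0,0]],
    [0.3,[0,0,40],[0,0,0]],
    [0.3,[0,0,14],[0,0,0]],
    [0.9,[0,0,0],[0,0,0]],
    [1,[0,0,0],[0,0,0]],
    [1,[0,0,0],[0,0,0]],
    [1,[0,0,0],[0,0,0]],
    [1,[0,0,0],[0,0,0]],
  ],
  squeeze=40,
)

```text
time_s: 15.08
ee_pos: [0.5195, -0.3536, 0.0816]
eef_rot: [-3.141, -0.0, 2.881]
force: [-0.2, -0.1, 0.6]
grip_width: 0.0191
grip_force: 0.0
```

carry_out(
  commands=[
    [1,[0,0,0],[0,0,0]],
    [1,[0,0,0],[0,0,0]],
    [1,[0,0,0],[0,0,0]],
    [1,[0,0,0],[0,0,0]],
  ],
)

```text
time_s: 15.58
ee_pos: [0.5195, -0.3537, 0.0815]
eef_rot: [-3.141, -0.0, 2.881]
force: [-1.0, -2.2, 4.6]
grip_width: 0.0139
grip_force: 40.0
```

carry_out(
  commands=[
    [1,[0,0,-15],[0,0,0]],
    [1,[0,0,-35],[0,0,0]],
    [1,[0,0,-40],[0,0,0]],
    [1,[0,0,-20],[0,0,0]],
    [1,[0,0,0],[0,0,0]],
  ],
)

```text
time_s: 16.2
ee_pos: [0.5199, -0.3537, 0.1931]
eef_rot: [-3.141, 0.002, 2.881]
force: [-0.4, -0.5, -3.1]
grip_width: 0.0139
grip_force: 40.0
```

Run:
```python
from h import *
o=ctrl.get_obs();print(o["ee_pos"],o["force"],o["moment"],o["grip_width"],o["grip_force"])
cs={n:ctrl.camera(n) for n in("scene","top","wrist")}
for n in cs:
  for t in("key_bar","key_tip"):
    for d in ctrl.place_of(t,n)[:3]:print(n,t,round(d["score"],2),d["at"],proj(cs[n],d["at"]).round())
p=proj(cs["scene"],[.52,-.354,.15]).astype(int);s=cs["scene"]["img"][p[1]-50:p[1]+50,p[0]-50:p[0]+50]
w=cs["wrist"]["img"][180:480,180:480]
cv2.imwrite("pics/g.png",np.hstack([cv2.resize(s,(400,400),interpolation=2),cv2.resize(w,(400,400))]))
```

```text
[ 0.51985497 -0.35369871  0.19310163] [-0.43517807 -0.5383193  -3.05653968] [ 0.02762074 -0.01669209 -0.03471234] 0.013935720982355878 39.999327063560486
scene key_bar 0.79 [0.6211, -0.3188, 0.0907] [227. 295.]
scene key_bar 0.63 [0.4125, -0.4287, 0.1235] [154. 249.]
scene key_bar 0.61 [0.5214, -0.3558, 0.21] [188. 242.]
scene key_tip 0.84 [0.4147, -0.4313, 0.0036] [166. 279.]
scene key_tip 0.83 [0.6156, -0.3175, -0.003] [233. 315.]
scene key_tip 0.82 [0.518, -0.3501, 0.1172] [198. 265.]
top key_bar 0.59 [0.6179, -0.323, 0.0947] [467. 223.]
top key_bar 0.47 [0.5222, -0.3527, 0.2022] [500. 266.]
top key_tip 0.77 [0.6181, -0.3129, -0.0004] [451. 229.]
top key_tip 0.49 [0.5789, 0.0816, 0.0347] [277. 243.]
wrist key_bar 0.87 [0.6155, -0.3164, 0.0951] [384. 328.]
wrist key_bar 0.83 [0.516, -0.3548, 0.2091] [315. 292.]
wrist key_tip 0.64 [0.6145, -0.3222, -0.0002] [364. 287.]
```

View pics/g.png

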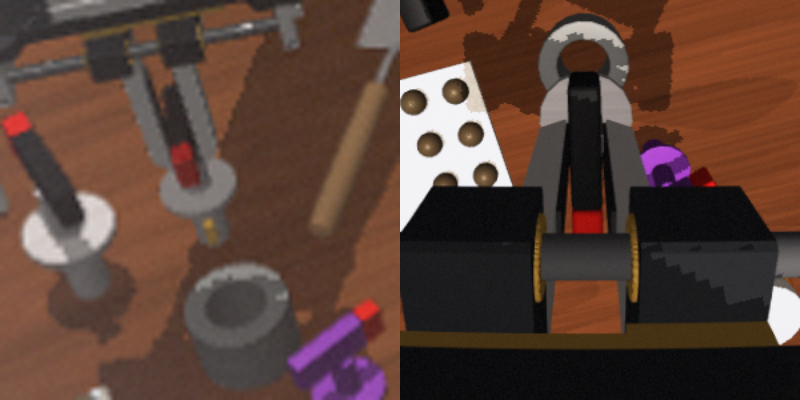

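The key is held, upright in the jaws and centred on the flange. Next I check its offset and tilt against the model's projection.

Run:
```python
from h import *
s=ctrl.camera("scene");w=ctrl.camera("wrist")
o=ctrl.get_obs();A=R.from_euler('xyz',o["eef_rot"]);G=o["ee_pos"]+A.apply([0,0,-.0188])
q=proj(s,[.52,-.354,.15]).astype(int)
X=A.apply([1,0,0]) # tool x = -key x
for n,P in dict(flangetop=G-[0,0,.043],tip=G-[0,0,.094],bar_red_top=G-.032*X+[0,0,.012],bar_blk_top=G+.032*X+[0,0,.012]).items():
    print(n,((proj(s,P)-q+50)*4).round(1),((proj(w,P)-180)*4/3+[400,0]).round(1))
im=s["img"][q[1]-50:q[1]+50,q[0]-50:q[0]+50].astype(int)
red=(im[...,2]>110)&(im[...,1]<60)&(im[...,0]<70)
ys,xs=np.where(red[:, 30:60]);print(xs.mean()*4+122,ys.mean()*4+2)
# hub from top/scene
for n in("top","scene"):
    ctrl.camera(n);print(n,[d["at"] for d in ctrl.place_of("hub_mouth",n)[:1]])
```

```text
flangetop [197.8 184.5] [585.2 118.5]
tip [216.2 238.6] [585.2  89.1]
bar_red_top [180.8 161.5] [585.4 245.1]
bar_blk_top [172.6  84.1] [585.3  86. ]
181.8095238095238 156.66666666666666
top [[0.5793, -0.0719, 0.0753]]
scene [[0.5785, -0.071, 0.0798]]
```

carry_out(
  commands=[
    [1,[0,20,-20],[0,0,0]],
    [1,[-5,46,0],[0,0,0]],
    [1,[-10,50,0],[0,0,0]],
    [1,[-10,50,0],[0,0,0]],
    [1,[-15,50,0],[0,0,0]],
    [1,[-10,40,0],[0,0,0]],
    [1,[0,20,0],[0,0,-0.159]],
    [1,[0,0,0],[0,0,-0.16]],
    [1,[0,0,0],[0,0,0]],
  ],
)

```text
time_s: 18.08
ee_pos: [0.639, -0.0986, 0.2125]
eef_rot: [-3.141, 0.001, -3.083]
force: [0.4, -0.1, -2.2]
grip_width: 0.0138
grip_force: 40.0
```

Run:
```python
from h import *
w=ctrl.camera("wrist");o=ctrl.get_obs();print(o["ee_pos"],o["eef_rot"],o["qpos"])
for d in ctrl.place_of("hub_mouth","wrist")[:2]:print(d["score"],d["at"])
p=proj(w,[.579,-.069,.08]).astype(int);print(p)
x0,y0=p-50
im=w["img"][y0:y0+100,x0:x0+100];print(x0,y0)
im2=cv2.resize(im,(500,500),interpolation=2)
wr=cv2.resize(w["img"][250:350,270:370],(300,300),interpolation=2)
wr=np.vstack([wr,np.zeros((200,300,3),np.uint8)])
cv2.imwrite("pics/hub.png",np.hstack([im2,wr]))
```

```text
[ 0.63890691 -0.09904162  0.21227554] [-3.14144157e+00  4.50505316e-04 -3.08589199e+00] [-2.10421235e-01  5.15272471e-01  1.20574483e+00 -2.75978938e-05
  1.42010097e+00 -1.83691405e+00]
[355 168]
305 118
```

View pics/hub.png

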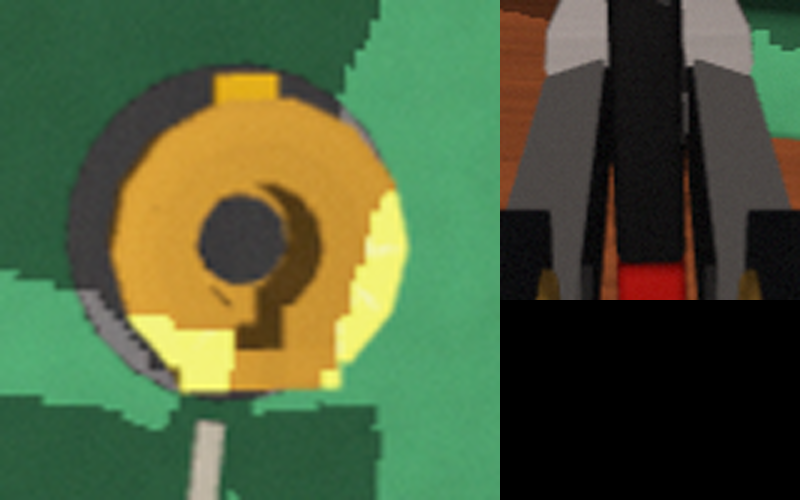

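The close view shows the hub's top rim from x 112 to 408, so the bore centre is at about crop (260,243), that is px (357,166.6). The keyway points to crop (258,348), px (356.6,187.6).

Run:
```python
from h import *
w=ctrl.camera("wrist")
h,k=at_z(w,(357,166.6),.08),at_z(w,(356.6,187.6),.08);print(h,k,np.linalg.norm(h-k),np.arctan2(*(k-h)[1::-1]))
for a in((112,245),(408,250),(260,95)):print(at_z(w,(305+a[0]/5,118+a[1]/5),.08))
a=np.arctan2(*(k-h)[1::-1]);print(rel([h[0],h[1],.192],[np.pi,0,np.pi+a]))
```

```text
[ 0.57744891 -0.0681314   0.08      ] [ 0.59658941 -0.06693644  0.08      ] 0.019177762853718184 0.06235005612652559
[ 0.57933504 -0.0951746   0.08      ]
[ 0.57711347 -0.040843    0.08      ]
[ 0.55136567 -0.07024073  0.08      ]
(array([59.5, 34.8, 19.9]), array([-0.   ,  0.   , -0.007]))
```

carry_out(
  commands=[
    [1,[30,18,0],[0,0,0]],
    [1,[29,17,0],[0,0,0]],
    [1,[0,0,25],[0,0,0]],
    [1,[0,0,22],[0,0,0]],
    [1,[0,0,0],[0,0,0]],
  ],
)

```text
time_s: 18.85
ee_pos: [0.5772, -0.0683, 0.1633]
eef_rot: [3.141, -0.003, -3.085]
force: [0.4, 0.0, -1.3]
grip_width: 0.0139
grip_force: 40.0
```

Run:
```python
from h import *
print(ctrl.get_obs()["force"],rel([.578,-.068,.157],[np.pi,0,np.pi+.06]))
```

```text
[ 0.42064154  0.01248423 -1.25595101] (array([-0.9,  0.2,  6.3]), array([ 0.001, -0.003, -0.004]))
```

carry_out(
  commands=[
    [1,[-0.5,0,6],[0,0,0]],
    [1,[0,0,4],[0,0,0]],
    [1,[0,0,3],[0,0,0]],
    [1,[0,0,0],[0,0,0]],
  ],
)

```text
time_s: 19.35
ee_pos: [0.5783, -0.0682, 0.1512]
eef_rot: [3.142, -0.001, -3.083]
force: [-0.3, 0.3, -2.4]
grip_width: 0.0139
grip_force: 40.0
```

carry_out(
  commands=[
    [1,[0,0,3],[0,0,0]],
    [1,[0,0,3],[0,0,0]],
    [1,[0,0,2],[0,0,0]],
    [1,[0,0,0],[0,0,0]],
  ],
)

```text
time_s: 19.85
ee_pos: [0.5783, -0.0682, 0.1431]
eef_rot: [3.141, -0.001, -3.083]
force: [1.1, -0.8, -2.2]
grip_width: 0.0139
grip_force: 40.0
```

carry_out(
  commands=[
    [1,[0,0,2],[0,0,0]],
    [1,[0,0,1.5],[0,0,0]],
    [1,[0,0,0],[0,0,0]],
  ],
)

```text
time_s: 20.23
ee_pos: [0.5783, -0.0682, 0.1396]
eef_rot: [3.141, -0.001, -3.083]
force: [0.2, -0.4, -1.8]
grip_width: 0.0139
grip_force: 40.0
```

carry_out(
  commands=[
    [1,[0,0,2],[0,0,0]],
    [1,[0,0,1],[0,0,0]],
    [1,[0,0,0],[0,0,0]],
  ],
)

```text
time_s: 20.6
ee_pos: [0.5783, -0.0682, 0.1367]
eef_rot: [3.142, -0.001, -3.083]
force: [-0.1, 0.3, -2.4]
grip_width: 0.0138
grip_force: 40.0
```

No contact past the 14 mm rest depth, so the brass key has entered the keyway. I continue to the plunger.

carry_out(
  commands=[
    [1,[0,0,3],[0,0,0]],
    [1,[0,0,3],[0,0,0]],
    [1,[0,0,3],[0,0,0]],
    [1,[0,0,3],[0,0,0]],
    [1,[0,0,0],[0,0,0]],
  ],
)

```text
time_s: 21.22
ee_pos: [0.5782, -0.0682, 0.1245]
eef_rot: [3.141, -0.001, -3.083]
force: [0.1, -0.4, -2.3]
grip_width: 0.0138
grip_force: 40.0
```

carry_out(
  commands=[
    [1,[0,0,3],[0,0,0]],
    [1,[0,0,3],[0,0,0]],
    [1,[0,0,3],[0,0,0]],
    [1,[0,0,2],[0,0,0]],
    [1,[0,0,0],[0,0,0]],
  ],
)

```text
time_s: 21.85
ee_pos: [0.5789, -0.0683, 0.1146]
eef_rot: [-3.141, 0.001, -3.083]
force: [-0.4, 0.4, 8.6]
grip_width: 0.0137
grip_force: 40.0
```

carry_out(
  commands=[
    [1,[0,0,1],[0,0,0]],
    [1,[0,0,1],[0,0,0]],
    [1,[0,0,0],[0,0,0]],
  ],
  squeeze=55,
)

```text
time_s: 22.22
ee_pos: [0.5793, -0.0683, 0.1134]
eef_rot: [-3.141, 0.003, -3.083]
force: [-0.2, -0.1, 11.3]
grip_width: 0.0133
grip_force: 55.0
```

carry_out(
  commands=[
    [1,[0,0,1],[0,0,0]],
    [1,[0,0,0],[0,0,0]],
  ],
)

```text
time_s: 22.48
ee_pos: [0.5798, -0.0684, 0.1132]
eef_rot: [-3.141, 0.004, -3.083]
force: [-1.4, 1.1, 17.2]
grip_width: 0.0138
grip_force: 55.0
```

carry_out(
  commands=[
    [1,[0,0,0.7],[0,0,0]],
    [1,[0,0,0],[0,0,0]],
    [1,[0,0,0],[0,0,0]],
  ],
)

```text
time_s: 22.85
ee_pos: [0.5801, -0.0684, 0.1131]
eef_rot: [-3.14, 0.005, -3.083]
force: [-3.2, 1.6, 22.4]
grip_width: 0.0136
grip_force: 55.0
```

Run:
```python
from h import *
cs={n:ctrl.camera(n) for n in("scene","top")}
o=ctrl.get_obs();print(o["force"],o["ee_pos"])
for n in cs:
  for t in("key_bar","bucket","bucket_bar","bottle","mug","jar","ball0_center"):
    print(n,t,[(round(d["score"],2),d["at"]) for d in ctrl.place_of(t,n)[:3]])
q=proj(cs["scene"],[.58,-.07,.1]).astype(int);s=cs["scene"]["img"][q[1]-45:q[1]+45,q[0]-45:q[0]+45]
cv2.imwrite("pics/end.png",np.hstack([cv2.resize(s,(390,390),interpolation=2),cv2.resize(cs["scene"]["img"][130:320,220:450],(410,390))]))
```

```text
[-1.63025924  0.58325283 21.92146828] [ 0.58004746 -0.06841265  0.11314713]
scene key_bar [(0.78, [0.6193, -0.319, 0.0926]), (0.66, [0.5792, -0.0708, 0.1262]), (0.66, [0.416, -0.4314, 0.125])]
scene bucket [(0.81, [0.4698, 0.3447, -0.0019])]
scene bucket_bar [(0.77, [0.4665, 0.3402, 0.1002])]
scene bottle [(0.68, [0.3465, -0.1882, 0.0003]), (0.67, [0.7809, 0.145, -0.0006]), (0.61, [0.5799, 0.0318, 0.0011])]
scene mug [(0.84, [0.7016, 0.2889, 0.0001])]
scene jar [(0.72, [0.5822, 0.0302, 0.0015]), (0.55, [0.7456, -0.2643, -0.0006])]
scene ball0_center [(0.43, [0.5618, 0.0967, 0.0344])]
top key_bar [(0.88, [0.4125, -0.433, 0.1282]), (0.71, [0.6163, -0.3204, 0.0915]), (0.3, [0.5151, -0.3526, 0.0023])]
top bucket [(0.63, [0.4696, 0.3413, -0.0026]), (0.45, [0.3861, 0.1509, 0.0008])]
top bucket_bar [(0.93, [0.4651, 0.3401, 0.0971]), (0.45, [0.5793, -0.0722, 0.077]), (0.4, [0.5516, 0.0475, 0.0356])]
top bottle [(0.64, [0.7844, 0.1489, 0.0])]
top mug [(0.78, [0.7065, 0.2913, 0.0001])]
top jar [(0.81, [0.7458, -0.269, -0.0039])]
top ball0_center [(0.44, [0.5656, 0.1078, 0.0341]), (0.32, [0.4295, 0.2968, 0.0373]), (0.32, [0.5291, 0.0734, 0.0358])]
```

View pics/end.png

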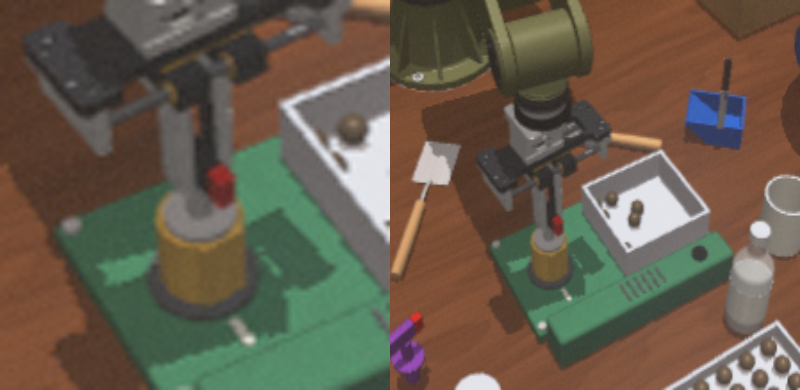

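The flange sits just above the hub, its red end is towards the keyway, and the push of about 24 N is well past the spring's 12 N at a hard stop. The bucket is upright and empty.

```bash
python3 -c "
from station import ctrl;print(ctrl.hand_in())"
```

```text
the job is handed in; nothing more can be done
None
```

I handed the job in at about 23 s of robot time: all six balls are in the pan, the bucket is upright on the table, and the key is in the keyway, held gripped and pressed to its hard stop; it dropped in without needing to be turned.

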